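# Fit the nested lids to a tumbling barrel and lift the outer lid for the seal check

### The job

Get the glass-tumbling barrel ready for its seal check: slide the drip tray with the open barrel on it along the bench and fully home against the back stop of the steel runners, then take the nested pair of lids together by the inner lid's black knob, lower it so that the rubber inner lid seats level in the barrel mouth, and let go. Then lift the steel outer lid off alone by its collar, leaving the inner lid seated and undisturbed, and finish while still holding the outer lid level above the barrel, clear above the knob, so that the seal can be looked at. Do not lift or tip the tray or barrel, do not drop the lids, do not part them before the inner one is seated, and leave the other things on the bench where they are.

Things in the scene. Friction and masses are not known exactly. Their poses are not given: they have to be found in the camera images.
- runners: two low steel runners fixed to the bench, lips turned in over the tray rim. Origin on the bench, where the tray's centre is when home; x along the runners into the holder, z up. Webs x -20..62 at y +-62.5 (2.5 mm play a side), flared mouth x -47..-20 widening to y +-76, lips 19-22 mm high reaching in to y +-56.5, back stop face at x 60.5 (mm). Position and turn vary
- tray_centre (a point): aluminium drip tray, 120 x 120 mm, rim 16 high, floor 3 thick, 0.35 kg, loose on the bench in front of the runners. Point: its centre, 8 mm above the bench; x from its handle to its far edge, z up. Home when this point is at x 0, y 0 of the runners (the stop halts it at +0.5 mm)
- tray_handle (a point): middle of the tray's black stub handle, a bar 12 wide (y), 20 high (12 to 32 mm above the bench), 64 long (x), on the robot's side of the tray, 100 mm from the tray's centre, 22 mm above the bench. Axes as the tray's. Free on both sides (y) for a grasp from above
- barrel_mouth (a point): centre of the mouth (rim plane) of the black rubber barrel: 96 mm outside, 82 inside, 100 high, rim 103 above the bench, z up. It stands in the middle of the tray between ribs (up to 3 mm play) and rides along; about 0.45 kg with some glass pieces in it
- inner_knob (a point): centre of the inner lid's round black knob, 26 dia x 22 high, z up. 52 mm above the bench at the start, where the nested pair stands on the bench to the left or right of the tray; 42 mm above the barrel mouth when seated
- outer_collar (a point): centre of the outer lid's collar, a steel tube 50 outside, 42 inside, 18 high (9 mm up and down from here), z up. Nested, this point is 24 mm below the knob's centre, the collar's top 4 mm below the knob's underside; the plate's top face is 9 mm below this point
- inner_lid: rubber inner lid, about 0.18 kg, z up. Origin: centre of the plug's underside. Plug 10 deep, 68 dia below, 75 above (enters the mouth); flange 94 dia, 10 to 16 mm up (rests on the barrel rim); hub 36 dia to 21; stud 12 dia; knob 41 to 63 mm up, its centre 52 up
- outer_lid: steel outer lid, 0.12 kg, z up. Origin: centre of the plate's underside. Plate 106 dia, 3 thick, 4 mm skirt below its edge, collar 3 to 21 mm up. It lies loose on the inner lid's flange round the hub, the knob standing up through the collar and passing freely: lifting the knob carries both, lifting the collar carries the outer lid alone
- grit_jar: bystander: grey screw-top grit jar, 72 dia x 95 high; it may stand on either side of the tray, the lids on the other
- cup: bystander: steel mug, 76 dia x 85 high
- paperweight: bystander: domed glass paperweight, 68 dia x 55 high
- brush: bystander: brush, 190 long, lying on the bench on the robot's side
- jacks: bystander: large sprung jacks (glassmaker's tongs), 260 long, lying at the left
- tweezers: bystander: steel tweezers, 200 long, lying on the robot's side
- wood_block: bystander: cup-shaped wooden forming block, 86 dia x 45 high, with a 110 mm stick handle, at the right
There are look-alikes about, which are no part of the job. Leave any brown or red look-alike of the inner_lid alone. What is shaped like the outer_lid but purple or red is not meant.

How it is judged:
On the way, in this order (a step that is already met when the one before it is completed fails the run):
1. the tray is fully home in the runners with the barrel standing upright in its middle (x of tray_centre in the frame of runners above -0.006 m and y of tray_centre in the frame of runners between -0.006 and 0.006 m and angle between the x axis of tray_centre and the x axis of runners, either way round below 0.08 rad and horizontal distance between barrel_mouth and tray_centre below 0.008 m and angle between barrel_mouth's own z axis and vertical below 0.06 rad), for 0.2 s.
2. the lid pair sits on the barrel: inner lid seated level in the mouth, outer lid still nested on it, and the fingers have let go of both (all of step 1 and z of inner_knob in the frame of barrel_mouth between 0.039 and 0.0445 m and horizontal distance between inner_knob and barrel_mouth below 0.006 m and angle between inner_knob's own z axis and vertical below 0.06 rad and z of outer_collar in the frame of inner_knob between -0.027 and -0.02 m and horizontal distance between outer_collar and inner_knob below 0.006 m and contact force between the fingers and inner_lid below 0.1 N and contact force between the fingers and outer_lid below 0.1 N and linear speed of inner_lid below 0.02 m/s), for 0.2 s.
At the end, for the whole second after the job is handed in: Outer lid held by the fingers, still, level within 11 deg, within 50 mm of the barrel axis, collar centre 35 mm or more above the knob centre; inner lid seated level (6 mm, 3 deg) and untouched; tray within 6 mm and 4.5 deg of home, barrel upright in its middle (8 mm) (all of step 1 and z of inner_knob in the frame of barrel_mouth between 0.039 and 0.0445 m and horizontal distance between inner_knob and barrel_mouth below 0.006 m and angle between inner_knob's own z axis and vertical below 0.06 rad and contact force between the fingers and outer_lid above 1 N and contact force between the fingers and inner_lid below 0.1 N and contact force between outer_lid and inner_lid below 0.05 N and z of outer_collar in the frame of inner_knob above 0.035 m and horizontal distance between outer_collar and barrel_mouth below 0.05 m and angle between outer_collar's own z axis and vertical below 0.2 rad and linear speed of outer_lid below 0.03 m/s and linear speed of inner_lid below 0.02 m/s); the arm keeps its last pose, push and grip.
It fails at once if the tray is lifted (10 mm) or tipped (9 degrees), or the barrel is tipped (14 degrees) (angle between tray_centre's own z axis and vertical above 0.15 rad or height (world z) of tray_centre above 0.018 m or angle between barrel_mouth's own z axis and vertical above 0.25 rad).
It fails at once if the outer lid leaves the inner lid (12 mm) while the inner lid is not seated in the barrel mouth (z of outer_collar in the frame of inner_knob above -0.012 m and (z of inner_knob in the frame of barrel_mouth above 0.046 m or horizontal distance between inner_knob and barrel_mouth above 0.008 m or angle between inner_knob's own z axis and vertical above 0.1 rad)).
It fails at once if a lid is dropped (falls free faster than 0.35 m/s) ((linear speed of inner_lid above 0.35 m/s and contact force between the fingers and inner_lid below 0.05 N and contact force between the fingers and outer_lid below 0.05 N) or (linear speed of outer_lid above 0.35 m/s and contact force between the fingers and inner_lid below 0.05 N and contact force between the fingers and outer_lid below 0.05 N)).
It fails at once if a bystander is moved by more than 30 mm (distance of any of grit_jar, cup, paperweight, brush, jacks, tweezers, wood_block from where it was at the start of the episode above 0.03 m).
It also fails if it takes over 67 s, if anything falls off the work surface, if the arm or the gripper's body presses on something with over 40 N, if the wrist force passes 120 N, or if a joint passes its speed limit or range.

### The arm

A 6-joint arm with a two-finger parallel gripper is mounted at the origin on the work surface. World frame = base frame: x ahead of the robot, y to its left, z up, the work surface at z = 0. Lengths are in m, angles in rad, forces in N, time in s.
With the tool pointing down it reaches from about 0.4 to 0.825 m from the base axis. Payload 7 kg.
Tool frame: the origin (TCP) lies on the centre line of the jaws, within the pads' length; the fingertips stand tip_reach ahead of it and the grasp point (between the pads) is the TCP (tip_reach is the distance from the TCP to the fingertips, in m); z points along the fingers, y is the line along which they close (so a half turn about z gives the same grasp; the last joint's range is limited). The gripper opens to 88 mm and grips with 3 to 60 N. Pads are 19 mm wide; open, the fingers measure 130 mm over their backs; the gripper's body (78 mm by 193 mm) begins 47 mm behind the grasp point.
Start: joints at [-0.976, 0.359, 0.012, 0, -1.224, -0.288], TCP at [0.204, -0.643, 0.246] pointing down, gripper open.
Joint ranges: [-3.07, 3.07], [-1.43, 2.12], [-1.02, 1.25], [-3.03, 1.67], [-3.05, -0], [-3.03, 3.03]. Speed limits (rad/s): [2.39, 2.39, 3.01, 3.14, 3.14, 3.14].

### API

Orientations are given as [roll, pitch, yaw] about the fixed x, y, z axes, in that order (R = Rz(yaw) Ry(pitch) Rx(roll)).
In Python, from station import get_state, grab_frame, calibration, job_done, find_in, mark_of, tip_reach gives the robot as it stands.
- The arm moves only by the shell command python3 -m handwheel 'ROWS' [OPENING] [FORCE]. ROWS is JSON, a list of rows, each an object with "delta_pos": the shift along the world's x, y, z in units of 30 mm (1.0 is 30 mm), a list of three; "dr": the turn, a rotation vector about the world's x, y, z in degrees, a list of three. In form: [{"delta_pos": [tx, ty, tz], "dr": [rx, ry, rz]}, ...]. A call has 1 to 10 rows; each row shifts and turns the commanded pose from where the row before left it; what a row does not reach is not made up. A row lasts 1/10 s, in which the tool goes at most 50 mm and 8.59 degrees, less where a joint would pass 70% of its speed; a pose out of reach is approached as far as the arm can. A call is refused whole if a number of a shift passes 1 or a number of a turn 8.59, either way. A call with a gripper value outside its range is refused whole. OPENING is the closure, from -1 (fully open) to 1 (shut), set as the call begins (- or left out, the last holds). The fingers move at their own pace and stop on an object; FORCE is the grip in N (left out, the last holds). Time passes only in rows, so rows that do not move let the fingers close. It gives the time, the measured TCP pose, the force, the opening and the grip force at its end, in the units of the state.
- get_state(): the state, without advancing time (a new reading comes with each control period).
- grab_frame(name): name is "side" or "top" or "wrist"; returns the picture (480x640x3 uint8, red, green, blue); there is no depth.
- calibration(name): a dict with "fx", "fy", "cx", "cy" (pixels), "extrinsics" (4x4, takes a point from world to camera coordinates). Camera axes: x right, y down, z forward; pixel columns grow to the right and rows downward; lengths in m; the calibration is good to about 2 mm. A picture is of the moment at which its call begins: read the wrist's pose just before it. calibration takes no time and is no camera call; for the wrist camera it gives the pose at the moment of the call.
- job_done(): hands the job in; it is judged then, once.
Trained networks look in the newest picture that a camera, given by its name, has taken for a name from the list of things; names that differ only in an ending like _2 or _b are one class to them, and where a whole thing is asked for, a point or a joint stands for the part that bears it (a point fixed in the world has none). Each returns a list of dicts, best first, with "conf" (0 to 1); they miss things now and then, are a little off and sometimes report something else, mostly with a low value. They report only what shows in the picture. A call takes as long as a camera call. They do not tell look-alikes from the thing itself.
- find_in(camera, query): "location" ([column, row] in pixels, amid what is visible of it).
- mark_of(camera, query): "location" ([column, row] in pixels: a listed point, or the origin of a listed thing).
The state is a dict: "t": time; "q": joint angles; "qd": joint speeds; "joint_efforts": joint torques, N m; "eef_pos": TCP position; "ee_rot": TCP orientation; "force": force on the tool from outside, world axes, zero at the start; "moment": the same for the moment, N m; "width": finger opening in m; "gripper_force": force on a finger pad.
Only numpy, scipy, OpenCV 4.12 (cv2) and the standard library are available. Lean on these libraries where they do the work, as an engineer would, in place of code of your own. Each camera call takes 0.05 s, during which the arm holds its last target. There are 200 camera calls.

## Working session

There is one attempt and no reset: what is moved stays moved. The work goes in short steps, Python scripts to look and compute and a shell command to move; the robot and the scene stay as the last step left them, time stands still between calls to the robot, and variables do not carry over. Pictures are saved under pics/ and viewed, at most 13 in all, crops included, and the job is handed in when it is done.

```bash
mkdir -p pics; cat > h.py <<'E'
import numpy as np, cv2
from station import *
def ray(cam,px,z,cal=None):
    c=cal or calibration(cam); E=np.array(c["extrinsics"]); R=E[:3,:3]; t=E[:3,3]
    o=-R.T@t; d=R.T@np.array([(px[0]-c["cx"])/c["fx"],(px[1]-c["cy"])/c["fy"],1])
    return o+d*(z-o[2])/d[2]
def proj(cam,p,cal=None):
    c=cal or calibration(cam); E=np.array(c["extrinsics"]); q=E[:3,:3]@np.array(p)+E[:3,3]
    return [c["fx"]*q[0]/q[2]+c["cx"],c["fy"]*q[1]/q[2]+c["cy"]]
def shot(cam,name):
    f=grab_frame(cam); cv2.imwrite("pics/"+name,cv2.cvtColor(f,cv2.COLOR_RGB2BGR)); return f
H=dict(runners=0,tray_centre=.008,tray_handle=.022,barrel_mouth=.103,inner_knob=.052,outer_collar=.028,grit_jar=0,cup=0,paperweight=0,brush=0.01,jacks=0,tweezers=0,wood_block=0)
E
python3 - <<'E'
from h import *
print(tip_reach if not callable(tip_reach) else tip_reach()); s=get_state(); print(s)
f=shot("top","t1.png"); g=shot("side","s1.png")
for n,z in H.items():
    for cam in ("top","side"):
        for r in mark_of(cam,n)[:3]:
            print(n,cam,np.round(r["location"]),round(r["conf"],2),np.round(ray(cam,r["location"],z)[:2],4))
E
```

```text
0.019
{'t': 0.0, 'q': array([-9.75920717e-01,  3.59368760e-01,  1.10773643e-02, -3.13074110e-04,
       -1.22411273e+00, -2.88132757e-01]), 'qd': array([-0.00037855,  0.00048116, -0.00020367, -0.00054154, -0.00092435,
       -0.00089673]), 'joint_efforts': array([ 2.39204292e-04, -5.82720137e+01,  2.93059820e+01,  6.99726328e+00,
        6.93379756e-03, -2.45358196e-04]), 'eef_pos': array([ 0.20367164, -0.6430677 ,  0.24464913]), 'ee_rot': array([ 3.13996750e+00, -1.74735544e-04, -2.83495627e+00]), 'force': array([-0.25702098,  0.36668558,  1.02047817]), 'moment': array([ 0.01975504, -0.02238567,  0.00973642]), 'gripper_force': 0.0, 'width': 0.08760676280241135}
runners side [263. 245.] 0.93 [0.6673 0.0942]
runners side [297. 258.] 0.44 [0.557  0.0739]
runners side [385. 196.] 0.37 [ 0.5014 -0.2941]
tray_centre top [311. 210.] 0.77 [0.558  0.0714]
tray_centre side [298. 260.] 0.56 [0.545  0.0842]
tray_handle top [301. 242.] 0.59 [0.4489 0.0935]
tray_handle top [310. 214.] 0.24 [0.5396 0.0737]
tray_handle side [324. 276.] 0.85 [0.4456 0.0965]
barrel_mouth top [309. 204.] 0.95 [0.5525 
[... 686 characters left out ...]
.4777 -0.5241]
cup top [237. 164.] 0.64 [0.699  0.3231]
cup side [191. 294.] 0.95 [0.6992 0.3343]
cup side [218. 408.] 0.59 [0.4197 0.5033]
paperweight top [438. 175.] 0.92 [ 0.7035 -0.3352]
paperweight side [342. 170.] 0.81 [ 0.6937 -0.326 ]
brush top [275. 271.] 0.71 [0.3527 0.1686]
brush side [334. 314.] 0.61 [0.359 0.171]
brush side [263. 246.] 0.4 [0.6596 0.1029]
jacks top [174. 242.] 0.65 [0.4248 0.4948]
jacks side [217. 408.] 0.9 [0.419  0.5049]
tweezers top [386. 277.] 0.44 [ 0.36   -0.1774]
tweezers side [408. 232.] 0.8 [ 0.361  -0.1954]
wood_block top [497. 247.] 0.92 [ 0.478  -0.5257]
wood_block top [175. 243.] 0.35 [0.4215 0.4916]
wood_block side [428. 162.] 0.7 [ 0.4771 -0.5338]
```

View pics/t1.png

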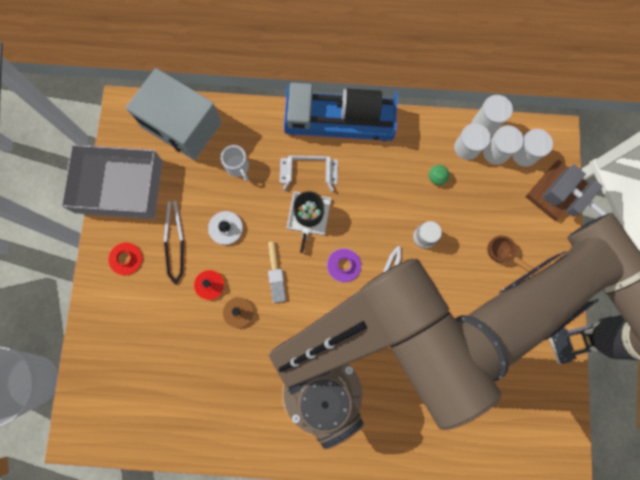

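View pics/s1.png

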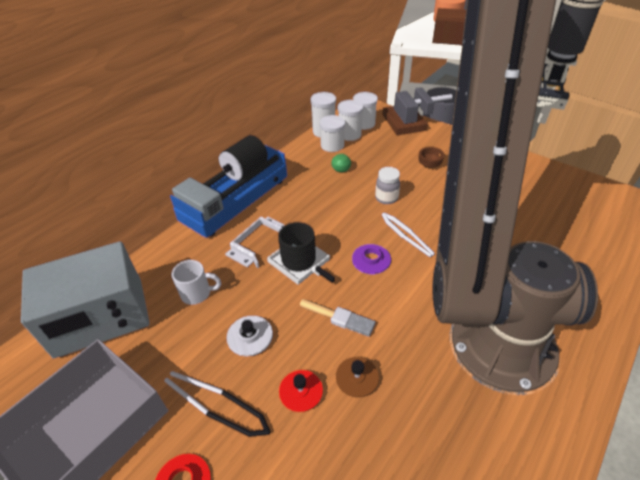

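The steel/black nested pair is at top (226,227), side (249,330). The look-alikes are the red pair at top (207,283), the brown one at (239,311), the purple ring at (344,265) and the red ring at (125,258). I choose the steel pair on the left. The tray with barrel is at (309,212), with its handle at (304,242). The runner stop is at (309,157).

```bash
python3 -m handwheel '[{"delta_pos":[0.8,1,0.3],"dr":[0,0,-2.8]},{"delta_pos":[0.8,1,0.3],"dr":[0,0,-2.8]},{"delta_pos":[0.8,1,0.3],"dr":[0,0,-2.8]},{"delta_pos":[0.8,1,0.3],"dr":[0,0,-2.8]},{"delta_pos":[0.8,1,0.3],"dr":[0,0,-2.8]},{"delta_pos":[0.8,1,0.3],"dr":[0,0,-2.8]},{"delta_pos":[0.8,1,0.3],"dr":[0,0,-2.8]},{"delta_pos":[0.8,1,0.3],"dr":[0,0,-2.8]},{"delta_pos":[0.8,1,0.3],"dr":[0,0,-2.8]},{"delta_pos":[0.8,1,0.3],"dr":[0,0,-2.8]}]' -1
python3 -m handwheel '[{"delta_pos":[0,1,0],"dr":[0,0,0]},{"delta_pos":[0,1,0],"dr":[0,0,0]},{"delta_pos":[0,1,0],"dr":[0,0,0]},{"delta_pos":[0,1,0],"dr":[0,0,0]},{"delta_pos":[0,1,0],"dr":[0,0,0]},{"delta_pos":[0,1,0],"dr":[0,0,0]},{"delta_pos":[0,1,0],"dr":[0,0,0]},{"delta_pos":[0,1,0],"dr":[0,0,0]},{"delta_pos":[0,1,0],"dr":[0,0,0]},{"delta_pos":[0,1,0],"dr":[0,0,0]}]'
python3 -m handwheel '[{"delta_pos":[0,1,0],"dr":[0,0,0]},{"delta_pos":[0,1,0],"dr":[0,0,0]},{"delta_pos":[0,1,0],"dr":[0,0,0]},{"delta_pos":[0,1,0],"dr":[0,0,0]},{"delta_pos":[0,0,0],"dr":[0,0,0]}]'
python3 - <<'E'
from h import *
s=get_state(); print(s["eef_pos"],s["ee_rot"])
c=calibration("wrist"); E=np.array(c["extrinsics"]); print(-E[:3,:3].T@E[:3,3], E[2,:3],c["fx"])
shot("wrist","w1.png")
for n in ("runners","tray_centre","tray_handle","barrel_mouth","inner_knob"):
    for r in mark_of("wrist",n)[:3]: print(n,np.round(r["location"]),round(r["conf"],2),np.round(ray("wrist",r["location"],H[n])[:2],4))
E
```

```text
t: 2.4
eef_pos: [0.4446, -0.3421, 0.3362]
ee_rot: [-3.142, 0.001, 2.958]
force: [1.0, -0.1, -1.0]
width: 0.0874
gripper_force: 0.0
t: 3.4
eef_pos: [0.4436, -0.0423, 0.3359]
ee_rot: [3.141, 0.001, 2.96]
force: [-0.0, 0.0, -0.2]
width: 0.0878
gripper_force: 0.0
t: 3.9
eef_pos: [0.4439, 0.079, 0.3356]
ee_rot: [3.141, 0.0, 2.962]
force: [-0.6, -0.6, -0.5]
width: 0.0877
gripper_force: 0.0
[0.44385772 0.07900601 0.33561229] [3.14097873e+00 2.31425409e-04 2.96235082e+00]
[0.36186898 0.09552519 0.47561266] [ 0.3026614  -0.0531303  -0.95161612] 397.04501349367854
tray_handle [337. 194.] 0.71 [0.4511 0.0896]
barrel_mouth [342. 306.] 0.88 [0.5519 0.0749]
inner_knob [574. 188.] 0.71 [0.4841 0.3408]
```

View pics/w1.png

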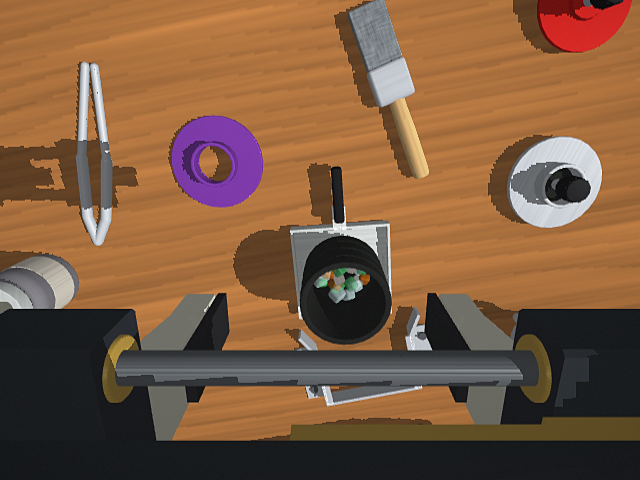

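The wrist view shows the open barrel with glass at (345,300), the handle at (337,194), and the steel pair with its black knob at (572,186). The runners are half hidden behind the fingers, so I'll move forward to see them.

```bash
python3 -m handwheel '[{"delta_pos":[1,0.3,0],"dr":[0,0,0]},{"delta_pos":[1,0.3,0],"dr":[0,0,0]},{"delta_pos":[1,0.3,0],"dr":[0,0,0]},{"delta_pos":[1,0.3,0],"dr":[0,0,0]},{"delta_pos":[1,0.3,0],"dr":[0,0,0]},{"delta_pos":[0,0,0],"dr":[0,0,0]},{"delta_pos":[0,0,0],"dr":[0,0,0]}]'
python3 - <<'E'
from h import *
c=calibration("wrist"); f=shot("wrist","w2.png"); import pickle; pickle.dump(c,open("w2.pkl","wb"))
for n in ("runners","tray_centre","tray_handle","barrel_mouth","inner_knob"):
    for r in mark_of("wrist",n)[:3]: print(n,np.round(r["location"]),round(r["conf"],2),np.round(ray("wrist",r["location"],H[n])[:2],4))
# rectified bench-plane view at z=.0205 (lip height), 1mm... 0.5 mm per px: x 0.50..0.76, y -0.07..0.25
import itertools
X0,X1,Y0,Y1=.40,.76,-.08,.26;k=1700
pts=[(X1,Y1),(X1,Y0),(X0,Y0),(X0,Y1)]
src=np.float32([proj("wrist",[x,y,.022],c) for x,y in pts])
dst=np.float32([((Y1-y)*k,(X1-x)*k) for x,y in pts])
w=cv2.warpPerspective(f,cv2.getPerspectiveTransform(src,dst),(int((Y1-Y0)*k),int((X1-X0)*k)))
for i in range(7):
    for j in range(7):
        x=.40+i*.06;y=-.04+j*.05
        cv2.drawMarker(w,(int((Y1-y)*k),int((X1-x)*k)),(255,0,255),0,8)
cv2.imwrite("pics/r2.png",w[:,:,::-1])
E
```

```text
t: 4.9
eef_pos: [0.5942, 0.1207, 0.3345]
ee_rot: [-3.14, -0.002, 2.958]
force: [0.5, -0.4, -0.7]
width: 0.0875
gripper_force: 0.0
tray_handle [273.  61.] 0.69 [0.4492 0.0929]
barrel_mouth [273. 172.] 0.8 [0.5532 0.0803]
inner_knob [531.  44.] 0.97 [0.4844 0.3448]
```

View pics/r2.png

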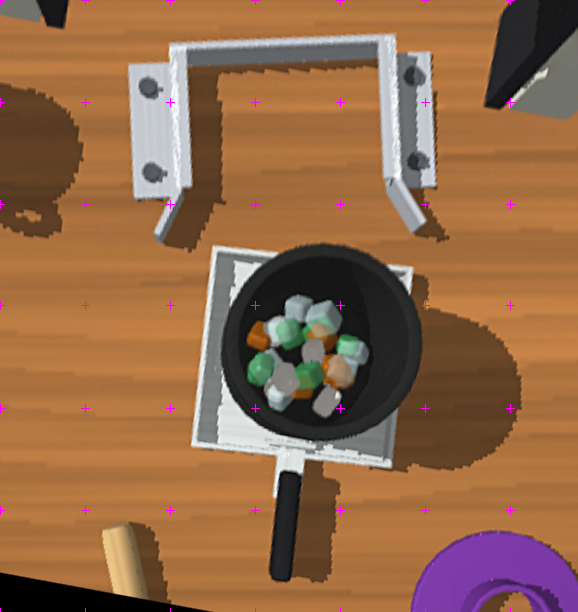

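The rectified view is at 1700 px/m, and the marks agree with the sizes given.
- **Tray corners:** (213,247), (412,267), (391,467) and (192,446). That puts the centre at (0.5505, 0.082) with yaw -0.10.
- **Runner lip ends:** (190,187) and (387,180), stop at row 40. That puts home at (0.672, 0.091) with yaw +0.045.

Next I go to the handle, keeping well back from the barrel.

```bash
python3 -m handwheel '[{"delta_pos":[-0.86,-0.155,0],"dr":[0,0,0.78]},{"delta_pos":[-0.86,-0.155,0],"dr":[0,0,0.78]},{"delta_pos":[-0.86,-0.155,0],"dr":[0,0,0.78]},{"delta_pos":[-0.86,-0.155,0],"dr":[0,0,0.78]},{"delta_pos":[-0.86,-0.155,0],"dr":[0,0,0.78]},{"delta_pos":[-0.86,-0.155,0],"dr":[0,0,0.78]}]' 0
python3 -m handwheel '[{"delta_pos":[0,0,-1],"dr":[0,0,0]},{"delta_pos":[0,0,-1],"dr":[0,0,0]},{"delta_pos":[0,0,-1],"dr":[0,0,0]},{"delta_pos":[0,0,-1],"dr":[0,0,0]},{"delta_pos":[0,0,-1],"dr":[0,0,0]},{"delta_pos":[0,0,-1],"dr":[0,0,0]},{"delta_pos":[0,0,-1],"dr":[0,0,0]},{"delta_pos":[0,0,-1],"dr":[0,0,0]},{"delta_pos":[0,0,0],"dr":[0,0,0]}]'
python3 - <<'E'
from h import *
c=calibration("wrist"); f=shot("wrist","w3.png")
for r in mark_of("wrist","tray_handle")[:2]: print(np.round(r["location"]),round(r["conf"],2),np.round(ray("wrist",r["location"],.022)[:2],4))
E
```

```text
t: 5.8
eef_pos: [0.4377, 0.0932, 0.3359]
ee_rot: [3.141, 0.001, 3.042]
force: [-0.2, 0.3, -1.4]
width: 0.0461
gripper_force: 0.0
t: 6.7
eef_pos: [0.4367, 0.0923, 0.093]
ee_rot: [-3.138, -0.005, 3.041]
force: [0.6, -0.6, 0.6]
width: 0.0439
gripper_force: 0.0
[324. 294.] 0.95 [0.4574 0.0925]
```

View pics/w3.png

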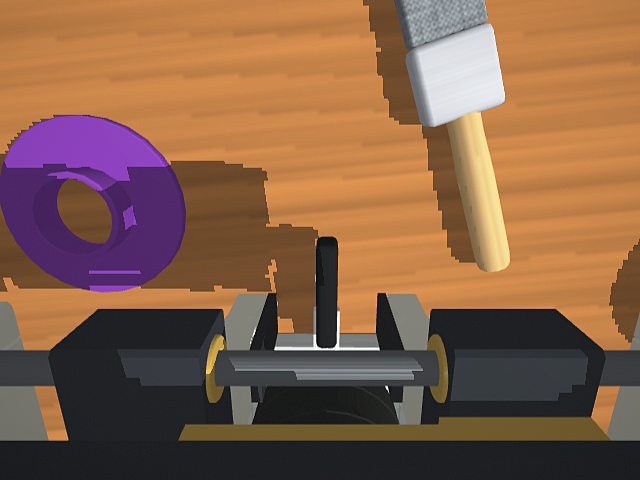

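The handle at (327,238–348) runs straight and is centred between the fingers at (277) and (377). I'll lower and close.

```bash
python3 -m handwheel '[{"delta_pos":[0,0,-0.75],"dr":[0,0,0]},{"delta_pos":[0,0,-0.75],"dr":[0,0,0]},{"delta_pos":[0,0,-0.7],"dr":[0,0,0]},{"delta_pos":[0,0,0],"dr":[0,0,0]}]'
python3 -m handwheel '[{"delta_pos":[0,0,0],"dr":[0,0,0]},{"delta_pos":[0,0,0],"dr":[0,0,0]},{"delta_pos":[0,0,0],"dr":[0,0,0]},{"delta_pos":[0,0,0],"dr":[0,0,0]},{"delta_pos":[0,0,0],"dr":[0,0,0]}]' 1 30
python3 -m handwheel '[{"delta_pos":[0,-0.1,0],"dr":[0,0,2]},{"delta_pos":[0.01,-0.11,0],"dr":[0,0,2]},{"delta_pos":[0.01,-0.11,0],"dr":[0,0,2]},{"delta_pos":[0.01,-0.1,0],"dr":[0,0,2]},{"delta_pos":[0,0,0],"dr":[0,0,0.5]},{"delta_pos":[0,0,0],"dr":[0,0,0]}]'
```

```text
t: 7.2
eef_pos: [0.4389, 0.0936, 0.0295]
ee_rot: [-3.141, -0.001, 3.041]
force: [-0.3, -0.6, 0.7]
width: 0.0438
gripper_force: 0.0
t: 7.7
eef_pos: [0.4392, 0.0936, 0.0302]
ee_rot: [3.141, 0.001, 3.041]
force: [-1.0, -0.5, 7.6]
width: 0.0117
gripper_force: 30.0
t: 8.3
eef_pos: [0.4404, 0.0812, 0.0302]
ee_rot: [3.141, 0.001, -3.093]
force: [-0.7, -0.8, 7.4]
width: 0.0122
gripper_force: 29.9
```

```bash
python3 -m handwheel '[{"delta_pos":[0.4,0.018,0],"dr":[0,0,0]},{"delta_pos":[0.5,0.022,0],"dr":[0,0,0]},{"delta_pos":[0.5,0.022,0],"dr":[0,0,0]},{"delta_pos":[0.5,0.022,0],"dr":[0,0,0]},{"delta_pos":[0.3,0.014,0],"dr":[0,0,0]},{"delta_pos":[0,0,0],"dr":[0,0,0]}]'
python3 - <<'E'
from h import *
f=shot("top","t4.png"); 
for n in ("tray_centre","tray_handle","barrel_mouth"):
    for r in mark_of("top",n)[:1]: print(n,round(r["conf"],2),np.round(ray("top",r["location"],H[n])[:2],4))
w=shot("wrist","w4.png")
X0,X1,Y0,Y1=.48,.78,-.04,.22;k=1500
c=calibration("top");pts=[(X1,Y1),(X1,Y0),(X0,Y0),(X0,Y1)]
src=np.float32([proj("top",[x,y,.02],c) for x,y in pts]);dst=np.float32([((Y1-y)*k,(X1-x)*k) for x,y in pts])
o=cv2.warpPerspective(f,cv2.getPerspectiveTransform(src,dst),(int((Y1-Y0)*k),int((X1-X0)*k)))
w=cv2.resize(w,(600,450)); o=cv2.resize(o,(0,0),fx=.5,fy=.5) if 0 else o
cv2.imwrite("pics/c4.png",o[:,:,::-1])
E
```

```text
t: 8.9
eef_pos: [0.5039, 0.0824, 0.0295]
ee_rot: [-3.139, -0.005, -3.094]
force: [-7.4, -4.9, 11.2]
width: 0.0117
gripper_force: 30.0
tray_handle 0.34 [0.6986 0.3168]
```

View pics/c4.png

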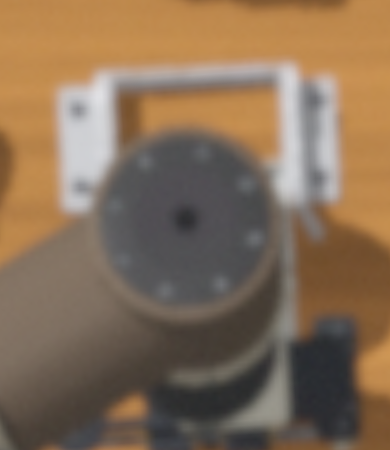

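The top view is blocked by the arm; only the runners and stop at (200,75) show. I'll push on by feel.

```bash
python3 -m handwheel '[{"delta_pos":[0.4,0.018,0],"dr":[0,0,0]},{"delta_pos":[0.4,0.018,0],"dr":[0,0,0]},{"delta_pos":[0.4,0.018,0],"dr":[0,0,0]}]'
python3 -m handwheel '[{"delta_pos":[0.3,0.014,0],"dr":[0,0,0]},{"delta_pos":[0.2,0.009,0],"dr":[0,0,0]},{"delta_pos":[0,0,0],"dr":[0,0,0]}]'
python3 -m handwheel '[{"delta_pos":[0.1,0.005,0],"dr":[0,0,0]},{"delta_pos":[0.1,0.005,0],"dr":[0,0,0]},{"delta_pos":[0,0,0],"dr":[0,0,0]}]'
```

```text
t: 9.45
eef_pos: [0.5379, 0.0838, 0.0295]
ee_rot: [-3.139, -0.008, -3.094]
force: [-16.7, -0.6, 17.1]
width: 0.0114
gripper_force: 30.0
t: 9.75
eef_pos: [0.5543, 0.0848, 0.0296]
ee_rot: [-3.139, -0.006, -3.094]
force: [-10.7, -3.1, 11.8]
width: 0.0116
gripper_force: 30.0
t: 10.05
eef_pos: [0.5592, 0.085, 0.0296]
ee_rot: [-3.139, -0.007, -3.094]
force: [-14.0, -1.8, 14.5]
width: 0.0122
gripper_force: 30.0
```

```bash
python3 -m handwheel '[{"delta_pos":[0.1,0.005,0],"dr":[0,0,0]},{"delta_pos":[0,0,0],"dr":[0,0,0]}]'
python3 -m handwheel '[{"delta_pos":[0.1,0.005,0],"dr":[0,0,0]},{"delta_pos":[0,0,0],"dr":[0,0,0]}]'
python3 -m handwheel '[{"delta_pos":[0.1,0.005,0],"dr":[0,0,0]},{"delta_pos":[0,0,0],"dr":[0,0,0]}]'
```

```text
t: 10.25
eef_pos: [0.5611, 0.0849, 0.0294]
ee_rot: [-3.139, -0.009, -3.095]
force: [-17.3, -0.3, 18.0]
width: 0.0121
gripper_force: 30.0
t: 10.45
eef_pos: [0.5616, 0.0849, 0.0292]
ee_rot: [-3.138, -0.013, -3.095]
force: [-26.2, 4.3, 26.0]
width: 0.0116
gripper_force: 30.0
t: 10.65
eef_pos: [0.5627, 0.0849, 0.0287]
ee_rot: [-3.138, -0.016, -3.096]
force: [-33.7, 6.4, 28.7]
width: 0.0115
gripper_force: 30.0
```

The force jumps at TCP x ≈ 0.561, as predicted for home. I'll relax, release, rise and go over the lids.

```bash
python3 -m handwheel '[{"delta_pos":[-0.15,0,0],"dr":[0,0,0]},{"delta_pos":[0,0,0],"dr":[0,0,0]}]'
python3 -m handwheel '[{"delta_pos":[0,0,0],"dr":[0,0,0]},{"delta_pos":[0,0,0],"dr":[0,0,0]},{"delta_pos":[0,0,0],"dr":[0,0,0]}]' 0
python3 -m handwheel '[{"delta_pos":[-0.3,0,0.3],"dr":[0,0,0]},{"delta_pos":[-0.1,0,1],"dr":[0,0,0]},{"delta_pos":[0,0,1],"dr":[0,0,0]},{"delta_pos":[0,0,1],"dr":[0,0,0]},{"delta_pos":[-0.4,0.8,1],"dr":[0,0,0]},{"delta_pos":[-0.4,0.8,1],"dr":[0,0,0]},{"delta_pos":[-0.4,0.8,1],"dr":[0,0,0]},{"delta_pos":[-0.4,1,0.7],"dr":[0,0,0]},{"delta_pos":[-0.3,1,0],"dr":[0,0,0]},{"delta_pos":[0,1,0],"dr":[0,0,0]}]' -1
python3 -m handwheel '[{"delta_pos":[0,1,0],"dr":[0,0,0]},{"delta_pos":[0,1,0],"dr":[0,0,0]},{"delta_pos":[0,1,0],"dr":[0,0,0]},{"delta_pos":[0,0,0],"dr":[0,0,0]},{"delta_pos":[0,0,0],"dr":[0,0,0]}]'
python3 - <<'E'
from h import *
f=shot("top","t5.png"); g=shot("side","s5.png"); w=shot("wrist","w5.png")
for cam in("top","side","wrist"):
  for n in ("tray_centre","runners","tray_handle","barrel_mouth","inner_knob","outer_collar"):
    z=H[n]
    for r in mark_of(cam,n)[:2]: print(n,cam,np.round(r["location"]),round(r["conf"],2),np.round(ray(cam,r["location"],z)[:2],4))
X0,X1,Y0,Y1=.48,.78,-.04,.22;k=1500
c=calibration("top");pts=[(X1,Y1),(X1,Y0),(X0,Y0),(X0,Y1)]
src=np.float32([proj("top",[x,y,.02],c) for x,y in pts]);dst=np.float32([((Y1-y)*k,(X1-x)*k) for x,y in pts])
o=cv2.warpPerspective(f,cv2.getPerspectiveTransform(src,dst),(390,450))
cv2.imwrite("pics/c5.png",np.hstack([o,w[:450:,230:]])[:,:,::-1])
E
```

```text
t: 10.85
eef_pos: [0.5628, 0.0855, 0.029]
ee_rot: [-3.139, -0.008, -3.095]
force: [-13.0, 0.5, 11.2]
width: 0.0119
gripper_force: 30.0
t: 11.15
eef_pos: [0.5679, 0.0872, 0.0297]
ee_rot: [3.141, 0.001, -3.093]
force: [-0.1, -0.4, -0.3]
width: 0.0306
gripper_force: 0.0
t: 12.15
eef_pos: [0.4971, 0.2501, 0.2416]
ee_rot: [3.139, 0.002, -3.093]
force: [1.5, 0.6, 0.7]
width: 0.088
gripper_force: 0.0
t: 12.65
eef_pos: [0.4978, 0.3392, 0.2396]
ee_rot: [-3.141, -0.0, -3.092]
force: [0.5, -0.3, 0.8]
width: 0.0875
gripper_force: 0.0
tray_centre top [310. 172.] 0.97 [0.6824 0.0838]
tray_centre top [236. 164.] 0.22 [0.6936 0.3224]
tray_handle top [306. 206.] 0.82 [0.5661 0.0876]
barrel_mouth top [307. 164.] 0.72 [0.6768 0.0902]
inner_knob top [236. 313.] 0.84 [0.2155 0.2731]
inner_knob top [203. 284.] 0.63 [0.2958 0.3799]
outer_collar top [222. 230.] 0.86 [0.469  0.3438]
outer_collar top [127. 256.] 0.61 [0.3666 0.6291]
tray_centre side [261. 241.] 0.87 [0.679  0.0907]
runners side [264. 240.] 0.59 [0.6789 0.08  ]
tray_handle side [292. 254.] 0.8 [0.5621 0.0869]
tray_handle side [344. 169.] 0.54 [ 0.6714 -0.3083]
barrel_mouth side [259. 220.] 0.92 [0.6627 0.0984]
barrel_mouth side [292. 253.] 0.53 [0.5118 0.1385]
inner_knob side [357. 367.] 0.8 [0.2223 0.2748]
inner_knob side [299. 384.] 0.72 [0.2959 0.3779]
outer_collar side [372. 255.] 0.76 [ 0.3828 -0.035 ]
outer_collar side [246. 332.] 0.72 [0.4869 0.3446]
tray_handle wrist [ 64. 273.] 0.68 [0.5744 0.0896]
inner_knob wrist [330. 200.] 0.7 [0.4838 0.343 ]
```

View pics/c5.png

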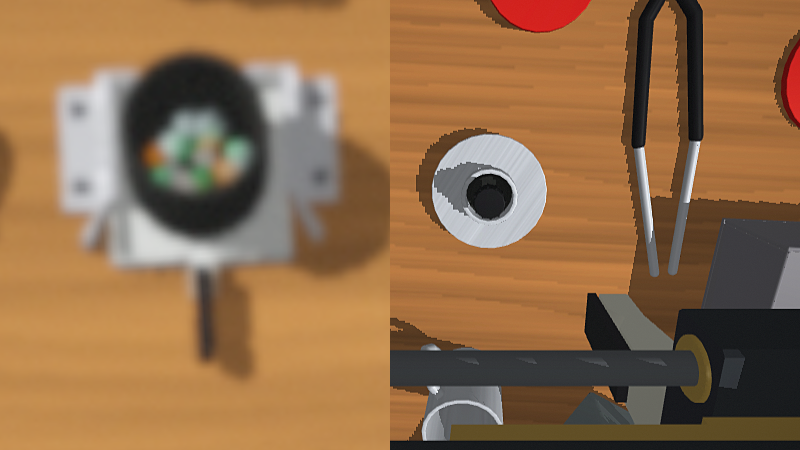

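The tray looks home, squarely inside the runners, and the black knob is at wrist (330,200), centred in the steel lid, at (0.484, 0.343). I'll descend partway and check.

```bash
python3 -m handwheel '[{"delta_pos":[-0.12,0.03,-0.7],"dr":[0,0,0]},{"delta_pos":[-0.12,0.03,-0.9],"dr":[0,0,0]},{"delta_pos":[-0.12,0.03,-0.9],"dr":[0,0,0]},{"delta_pos":[-0.11,0.03,-0.8],"dr":[0,0,0]},{"delta_pos":[0,0,0],"dr":[0,0,0]},{"delta_pos":[0,0,0],"dr":[0,0,0]}]' 0
python3 - <<'E'
from h import *
print(get_state()["eef_pos"]); w=shot("wrist","w6.png")
for n in ("inner_knob","outer_collar"):
    for r in mark_of("wrist",n)[:2]: print(n,np.round(r["location"]),round(r["conf"],2),np.round(ray("wrist",r["location"],H[n])[:2],4))
s=get_state(); p=s["eef_pos"]
for q in ([p[0],p[1],.063],[.484,.343,.063],[.484,.343,.041]):
    u=tuple(int(v) for v in proj("wrist",q)); print(u); cv2.circle(w,u,4,(255,0,255),1)
cv2.imwrite("pics/w6.png",w[:,:,::-1])
E
```

```text
t: 14.3
eef_pos: [0.4846, 0.3428, 0.141]
ee_rot: [-3.141, 0.0, -3.093]
force: [-0.6, 0.2, 0.6]
width: 0.0464
gripper_force: 0.0
[0.48462106 0.34278772 0.14100682]
inner_knob [325. 257.] 0.78 [0.4858 0.3446]
(323, 261)
(322, 260)
(322, 248)
```

View pics/w6.png

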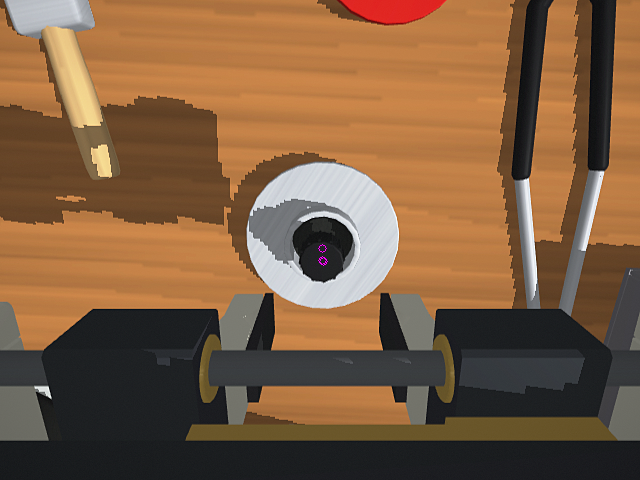

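The knob's top (322,262) lies at the projected TCP point (323,261), so it is aligned. Next I descend to z 0.061 and grip.

```bash
python3 -m handwheel '[{"delta_pos":[0,0,-0.9],"dr":[0,0,0]},{"delta_pos":[0,0,-0.9],"dr":[0,0,0]},{"delta_pos":[0,0,-0.85],"dr":[0,0,0]},{"delta_pos":[0,0,0],"dr":[0,0,0]},{"delta_pos":[0,0,0],"dr":[0,0,0]}]'
python3 -m handwheel '[{"delta_pos":[0,0,0],"dr":[0,0,0]},{"delta_pos":[0,0,0],"dr":[0,0,0]},{"delta_pos":[0,0,0],"dr":[0,0,0]},{"delta_pos":[0,0,0],"dr":[0,0,0]}]' 1 40
```

```text
t: 14.95
eef_pos: [0.4849, 0.343, 0.0621]
ee_rot: [3.141, 0.001, -3.093]
force: [0.6, -0.6, 1.0]
width: 0.0438
gripper_force: 0.0
t: 15.35
eef_pos: [0.4847, 0.3426, 0.0623]
ee_rot: [3.141, 0.001, -3.093]
force: [-0.3, -1.7, 6.9]
width: 0.0251
gripper_force: 40.0
```

```bash
python3 -m handwheel '[{"delta_pos":[0,0,0.3],"dr":[0,0,0]},{"delta_pos":[0,0,0.6],"dr":[0,0,0]},{"delta_pos":[0,0,1],"dr":[0,0,0]},{"delta_pos":[0,0,1],"dr":[0,0,0]},{"delta_pos":[0,0,1],"dr":[0,0,0]},{"delta_pos":[0,0,1],"dr":[0,0,0]},{"delta_pos":[0,0,1],"dr":[0,0,0]},{"delta_pos":[0,0,0.5],"dr":[0,0,0]},{"delta_pos":[0.3,-0.3,0],"dr":[0,0,0]}]'
python3 -m handwheel '[{"delta_pos":[0.7,-0.6,0],"dr":[0,0,0]},{"delta_pos":[1,-0.8,0],"dr":[0,0,0]},{"delta_pos":[1,-0.8,0],"dr":[0,0,0]},{"delta_pos":[0.8,-0.6,0],"dr":[0,0,0]},{"delta_pos":[0.5,-0.2,0],"dr":[0,0,0]},{"delta_pos":[0,0,0],"dr":[0,0,0]},{"delta_pos":[0,0,0],"dr":[0,0,0]}]'
python3 - <<'E'
from h import *
w=shot("wrist","w7.png"); 
for n in ("barrel_mouth","tray_handle","tray_centre","runners"):
    for r in mark_of("wrist",n)[:2]: print(n,np.round(r["location"]),round(r["conf"],2),np.round(ray("wrist",r["location"],H[n])[:2],4))
def C(p,z,r,col):
    pts=np.array([proj("wrist",[p[0]+r*np.cos(a),p[1]+r*np.sin(a),z]) for a in np.linspace(0,6.28,40)]); cv2.polylines(w,[np.int32(pts)],True,col,1)
C((.672,.091),.103,.048,(255,0,255)); C((.672,.091),.103,.041,(255,255,0))
R=np.array([[.999,-.045],[.045,.999]]); T=np.array([.672,.091])
pp=[proj("wrist",[*(T+R@np.array(v)),.016]) for v in ((.06,.06),(.06,-.06),(-.06,-.06),(-.06,.06))]
cv2.polylines(w,[np.int32(pp)],True,(0,255,255),1)
cv2.imwrite("pics/w7.png",w[:,:,::-1])
E
```

```text
t: 16.25
eef_pos: [0.4937, 0.335, 0.2564]
ee_rot: [3.137, 0.003, -3.092]
force: [0.4, -0.6, -2.9]
width: 0.0246
gripper_force: 40.0
t: 16.95
eef_pos: [0.6131, 0.2432, 0.2519]
ee_rot: [-3.141, -0.002, -3.094]
force: [-0.3, -0.6, -2.8]
width: 0.0248
gripper_force: 40.0
barrel_mouth [132. 295.] 0.96 [0.675  0.0927]
tray_handle [156. 158.] 0.57 [0.5753 0.0875]
```

View pics/w7.png

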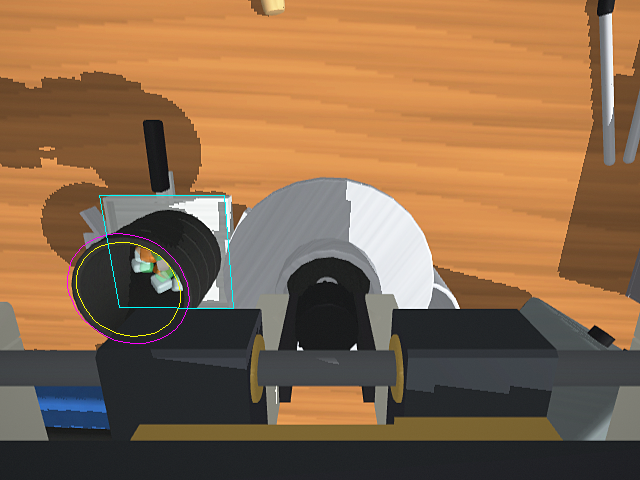

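The pair hangs with weight 2.9 N (both lids), the tray lies on the predicted home outline at (165,250), and the barrel mouth is at (130,290), i.e. (0.674, 0.093). I'll move over it and lower.

```bash
python3 -m handwheel '[{"delta_pos":[0.2,-0.5,0],"dr":[0,0,0]},{"delta_pos":[0.4,-1,0],"dr":[0,0,0]},{"delta_pos":[0.4,-1,0],"dr":[0,0,0]},{"delta_pos":[0.4,-1,0],"dr":[0,0,0]},{"delta_pos":[0.4,-1,0],"dr":[0,0,0]},{"delta_pos":[0.23,-0.5,0],"dr":[0,0,0]},{"delta_pos":[0,0,-0.5],"dr":[0,0,0]},{"delta_pos":[0,0,-0.9],"dr":[0,0,0]},{"delta_pos":[0,0,-0.8],"dr":[0,0,0]},{"delta_pos":[0,0,0],"dr":[0,0,0]}]'
python3 -m handwheel '[{"delta_pos":[0,0,0],"dr":[0,0,0]},{"delta_pos":[0,0,0],"dr":[0,0,0]},{"delta_pos":[0,0,0],"dr":[0,0,0]}]'
python3 - <<'E'
from h import *
print(get_state()["eef_pos"])
f=shot("side","s8.png"); 
for n,z in (("barrel_mouth",.103),("inner_knob",.145+.02),("outer_collar",.141)):
    for r in mark_of("side",n)[:2]: print(n,np.round(r["location"]),round(r["conf"],2),np.round(ray("side",r["location"],z)[:2],4))
o=cv2.resize(f[150:300,160:360],(800,600),interpolation=cv2.INTER_CUBIC); cv2.imwrite("pics/s8c.png",o[:,:,::-1])
E
```

```text
t: 18.2
eef_pos: [0.672, 0.0931, 0.1833]
ee_rot: [-3.14, -0.006, -3.094]
force: [-1.2, 0.3, -3.3]
width: 0.0253
gripper_force: 40.0
t: 18.5
eef_pos: [0.675, 0.094, 0.1889]
ee_rot: [3.141, 0.003, -3.093]
force: [0.1, -0.5, -3.0]
width: 0.0245
gripper_force: 40.0
[0.67502316 0.09399929 0.18885952]
barrel_mouth [258. 221.] 0.93 [0.66   0.1028]
barrel_mouth [407. 235.] 0.61 [ 0.3157 -0.085 ]
inner_knob [356. 367.] 0.97 [0.1913 0.3298]
inner_knob [341. 169.] 0.73 [ 0.5692 -0.1467]
outer_collar [254. 203.] 0.78 [0.6861 0.0855]
outer_collar [373. 250.] 0.67 [0.3375 0.0427]
```

View pics/s8c.png

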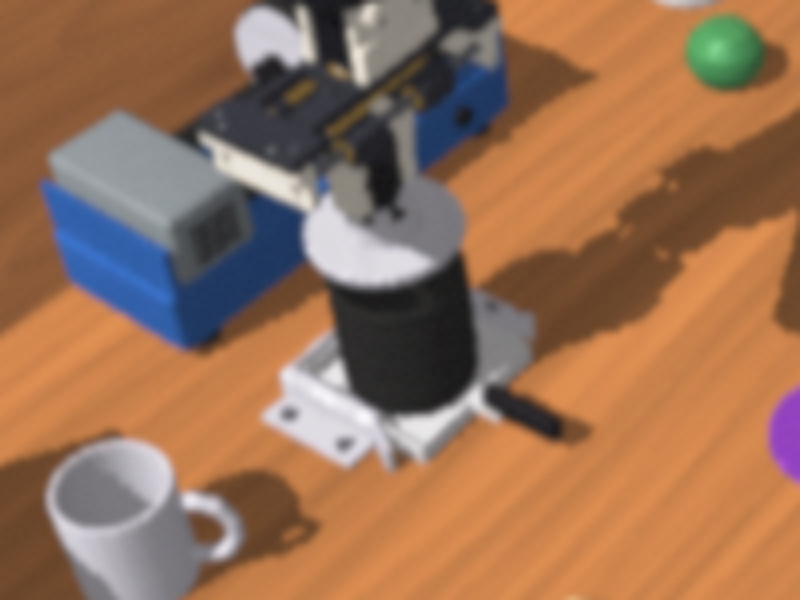

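The lid pair hangs level just above the barrel; the plate's centre is about (385,230) and the barrel's sides run (335..475) in the crop. I'll check the offset numerically, then lower.

```bash
python3 - <<'E'
from h import *
def ex(p,r,z):
    a=np.array([proj("side",[p[0]+r*np.cos(t),p[1]+r*np.sin(t),z]) for t in np.linspace(0,6.28,90)]); a=(a-[160,150])*4; return np.round([*a.min(0),*a.max(0)])
p=(.674,.093); q=(.675,.094)
print("lid",ex(q,.053,.189-.0623+.019),"skirt",ex(q,.053,.1387),"barrel mid",ex(p,.048,.06),"bottom",ex(p,.048,.003))
g=cv2.cvtColor(cv2.imread("pics/s8.png"),cv2.COLOR_BGR2GRAY)
for row in (205,208,228,232,236): print(row,g[row,228:284].tolist())
E
```

```text
lid [297. 170. 459. 276.] skirt [299. 178. 460. 284.] barrel mid [326. 268. 466. 364.] bottom [339. 325. 474. 422.]
205 [56, 55, 54, 54, 53, 54, 61, 101, 159, 202, 217, 220, 221, 221, 221, 221, 220, 210, 187, 159, 144, 129, 108, 89, 84, 99, 115, 120, 118, 109, 96, 98, 106, 115, 118, 117, 115, 117, 120, 121, 121, 121, 121, 120, 121, 120, 120, 124, 131, 139, 144, 147, 150, 152, 153, 152]
208 [55, 51, 53, 52, 53, 53, 69, 122, 182, 212, 219, 220, 220, 220, 219, 220, 221, 220, 217, 215, 212, 203, 192, 178, 163, 147, 136, 128, 125, 125, 122, 122, 120, 120, 118, 118, 120, 121, 122, 122, 121, 121, 121, 121, 120, 120, 120, 126, 138, 147, 151, 152, 151, 149, 148, 148]
228 [85, 88, 101, 113, 120, 125, 133, 139, 142, 143, 143, 143, 142, 138, 118, 83, 53, 44, 46, 47, 45, 45, 45, 45, 43, 42, 42, 40, 42, 41, 41, 40, 40, 39, 41, 43, 41, 40, 39, 34, 33, 31, 29, 28, 28, 28, 28, 28, 31, 47, 83, 110, 119, 116, 112, 110]
232 [140, 141, 142, 143, 144, 144, 144, 144, 145, 146, 148, 150, 155, 160, 152, 117, 75, 48, 45, 46, 44, 43, 43, 45, 44, 42, 41, 40, 38, 38, 39, 38, 37, 36, 37, 36, 36, 32, 32, 32, 30, 28, 29, 28, 28, 26, 26, 28, 25, 37, 67, 104, 123, 127, 128, 127]
236 [143, 145, 144, 145, 147, 147, 151, 153, 163, 178, 184, 175, 159, 151, 151, 141, 107, 67, 48, 45, 44, 44, 43, 44, 43, 42, 42, 41, 40, 41, 39, 37, 37, 36, 36, 35, 34, 35, 33, 32, 31, 28, 27, 29, 29, 29, 28, 28, 28, 31, 53, 88, 116, 126, 127, 127]
```

Lid and barrel show the same offset from their predictions (+4.5 vs +5.5 px at 4x zoom, i.e. under 1 mm), so they are aligned. Lowering.

```bash
python3 -m handwheel '[{"delta_pos":[0,0,-0.3],"dr":[0,0,0]},{"delta_pos":[0,0,-0.3],"dr":[0,0,0]},{"delta_pos":[0,0,-0.2],"dr":[0,0,0]},{"delta_pos":[0,0,0],"dr":[0,0,0]}]'
python3 -m handwheel '[{"delta_pos":[0,0,-0.1],"dr":[0,0,0]},{"delta_pos":[0,0,-0.1],"dr":[0,0,0]},{"delta_pos":[0,0,0],"dr":[0,0,0]},{"delta_pos":[0,0,0],"dr":[0,0,0]}]'
```

```text
t: 19.1
eef_pos: [0.6734, 0.0934, 0.1611]
ee_rot: [-3.141, -0.003, -3.094]
force: [-0.1, 0.8, -3.7]
width: 0.0251
gripper_force: 40.0
t: 19.5
eef_pos: [0.6743, 0.0936, 0.1572]
ee_rot: [3.142, 0.0, -3.093]
force: [0.0, -0.5, -2.3]
width: 0.0248
gripper_force: 40.0
```

```bash
python3 -m handwheel '[{"delta_pos":[0,0,-0.06],"dr":[0,0,0]},{"delta_pos":[0,0,0],"dr":[0,0,0]},{"delta_pos":[0,0,0],"dr":[0,0,0]}]'
python3 -m handwheel '[{"delta_pos":[0,0,-0.06],"dr":[0,0,0]},{"delta_pos":[0,0,0],"dr":[0,0,0]},{"delta_pos":[0,0,0],"dr":[0,0,0]}]'
```

```text
t: 19.8
eef_pos: [0.6744, 0.0935, 0.1555]
ee_rot: [-3.142, 0.0, -3.093]
force: [0.2, -1.3, -1.5]
width: 0.0245
gripper_force: 40.0
t: 20.1
eef_pos: [0.6745, 0.0935, 0.1554]
ee_rot: [-3.141, 0.002, -3.093]
force: [-3.4, -0.8, 7.7]
width: 0.0249
gripper_force: 40.0
```

Contact is at z 0.1554, as predicted for seated. I'll unload slightly and release.

```bash
python3 -m handwheel '[{"delta_pos":[0,0,0.04],"dr":[0,0,0]},{"delta_pos":[0,0,0],"dr":[0,0,0]}]'
python3 -m handwheel '[{"delta_pos":[0,0,0],"dr":[0,0,0]},{"delta_pos":[0,0,0],"dr":[0,0,0]},{"delta_pos":[0,0,0],"dr":[0,0,0]},{"delta_pos":[0,0,0],"dr":[0,0,0]},{"delta_pos":[0,0,0],"dr":[0,0,0]}]' 0.15
python3 -m handwheel '[{"delta_pos":[0,0,0.3],"dr":[0,0,0]},{"delta_pos":[0,0,0.9],"dr":[0,0,0]},{"delta_pos":[0,0,0.9],"dr":[0,0,0]},{"delta_pos":[0,0,0.9],"dr":[0,0,0]},{"delta_pos":[0,0,0],"dr":[0,0,0]},{"delta_pos":[0,0,0],"dr":[0,0,0]}]' -1
python3 - <<'E'
from h import *
s=get_state(); p=s["eef_pos"]; print(p)
w=shot("wrist","w9.png")
for n,z in (("inner_knob",.145),("outer_collar",.121)):
    for r in mark_of("wrist",n)[:2]: print(n,np.round(r["location"]),round(r["conf"],2),np.round(ray("wrist",r["location"],z)[:2],4))
def C(p,z,r,col):
    pts=np.array([proj("wrist",[p[0]+r*np.cos(a),p[1]+r*np.sin(a),z]) for a in np.linspace(0,6.28,40)]); cv2.polylines(w,[np.int32(pts)],True,col,1)
C(p,.156,.013,(255,0,255)); C(p,.130,.025,(255,255,0)); C(p,.112,.053,(0,255,255))
cv2.imwrite("pics/w9.png",w[:,:,::-1])
E
```

```text
t: 20.3
eef_pos: [0.6745, 0.0936, 0.1554]
ee_rot: [-3.142, 0.001, -3.093]
force: [-1.2, -1.0, 3.4]
width: 0.025
gripper_force: 40.0
t: 20.8
eef_pos: [0.6742, 0.0937, 0.1545]
ee_rot: [-3.142, -0.0, -3.093]
force: [-0.1, -0.7, 0.6]
width: 0.0375
gripper_force: 0.0
t: 21.4
eef_pos: [0.6745, 0.0938, 0.246]
ee_rot: [3.141, 0.002, -3.093]
force: [-0.9, 0.2, -0.8]
width: 0.0798
gripper_force: 0.0
[0.67448923 0.09381888 0.24604278]
inner_knob [328. 248.] 0.7 [0.6716 0.0965]
```

View pics/w9.png

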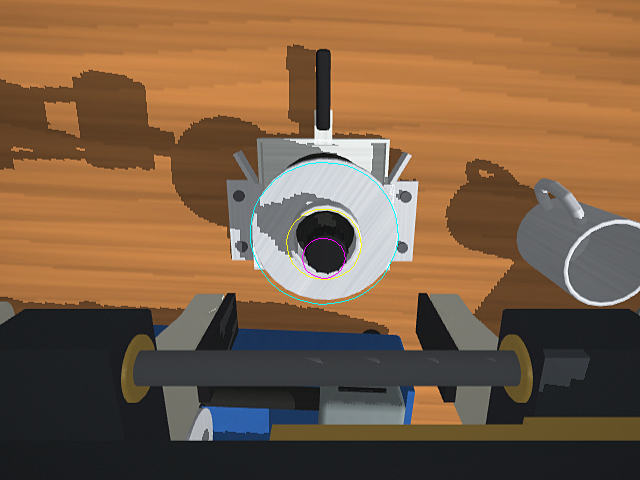

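The pair is seated concentrically, with the knob at (325,257), the collar about (324,240) and the tray square in the runners. Now I lower over the collar: TCP z 0.135, tips 4 mm above the plate.

```bash
python3 -m handwheel '[{"delta_pos":[-0.06,0,-0.6],"dr":[0,0,0]},{"delta_pos":[0,0,-0.9],"dr":[0,0,0]},{"delta_pos":[0,0,-0.9],"dr":[0,0,0]},{"delta_pos":[0,0,-0.7],"dr":[0,0,0]},{"delta_pos":[0,0,-0.4],"dr":[0,0,0]},{"delta_pos":[0,0,0],"dr":[0,0,0]},{"delta_pos":[0,0,0],"dr":[0,0,0]},{"delta_pos":[0,0,0],"dr":[0,0,0]}]' -1
```

```text
t: 22.35
eef_pos: [0.6732, 0.0938, 0.141]
ee_rot: [3.141, 0.002, -3.093]
force: [-0.7, 0.6, -0.8]
width: 0.088
gripper_force: 0.0
```

```bash
python3 -m handwheel '[{"delta_pos":[0,0,-0.2],"dr":[0,0,0]},{"delta_pos":[0,0,0],"dr":[0,0,0]},{"delta_pos":[0,0,0],"dr":[0,0,0]}]'
python3 -m handwheel '[{"delta_pos":[0,0,0],"dr":[0,0,0]},{"delta_pos":[0,0,0],"dr":[0,0,0]},{"delta_pos":[0,0,0],"dr":[0,0,0]},{"delta_pos":[0,0,0],"dr":[0,0,0]},{"delta_pos":[0,0,0],"dr":[0,0,0]}]' 1 30
```

```text
t: 22.65
eef_pos: [0.6724, 0.0936, 0.1338]
ee_rot: [3.142, 0.0, -3.093]
force: [0.0, 0.6, -0.8]
width: 0.0878
gripper_force: 0.0
t: 23.15
eef_pos: [0.6724, 0.0936, 0.1337]
ee_rot: [-3.142, 0.0, -3.093]
force: [-0.2, 0.6, -0.4]
width: 0.0532
gripper_force: 0.0
```

```bash
python3 -m handwheel '[{"delta_pos":[0,0,0],"dr":[0,0,0]},{"delta_pos":[0,0,0],"dr":[0,0,0]},{"delta_pos":[0,0,0],"dr":[0,0,0]}]'
python3 -m handwheel '[{"delta_pos":[0,0,0.1],"dr":[0,0,0]},{"delta_pos":[0,0,0.2],"dr":[0,0,0]},{"delta_pos":[0,0,0.3],"dr":[0,0,0]},{"delta_pos":[0,0,0.3],"dr":[0,0,0]},{"delta_pos":[0,0,0.4],"dr":[0,0,0]},{"delta_pos":[0,0,0.4],"dr":[0,0,0]},{"delta_pos":[0,0,0.4],"dr":[0,0,0]},{"delta_pos":[0,0,0.4],"dr":[0,0,0]},{"delta_pos":[0,0,0.2],"dr":[0,0,0]},{"delta_pos":[0,0,0],"dr":[0,0,0]}]'
python3 -m handwheel '[{"delta_pos":[0,0,0],"dr":[0,0,0]},{"delta_pos":[0,0,0],"dr":[0,0,0]},{"delta_pos":[0,0,0],"dr":[0,0,0]}]'
python3 - <<'E'
from h import *
f=shot("side","s10.png"); w=shot("wrist","w10.png")
o=cv2.resize(f[150:270,190:330],(460,400),interpolation=cv2.INTER_CUBIC); w=cv2.resize(w[100:420,180:460],(340,389)); w=np.vstack([w,np.zeros((11,340,3),np.uint8)])
cv2.imwrite("pics/c10.png",np.hstack([o,w])[:,:,::-1])
E
```

```text
t: 23.45
eef_pos: [0.6724, 0.0936, 0.1337]
ee_rot: [-3.142, -0.0, -3.094]
force: [0.7, -0.4, -0.6]
width: 0.0484
gripper_force: 30.0
t: 24.45
eef_pos: [0.6729, 0.0938, 0.2161]
ee_rot: [3.141, 0.002, -3.093]
force: [-0.0, 0.1, -1.3]
width: 0.0483
gripper_force: 30.0
t: 24.75
eef_pos: [0.6722, 0.0936, 0.2139]
ee_rot: [-3.141, -0.001, -3.093]
force: [0.4, 0.2, -1.8]
width: 0.0485
gripper_force: 30.0
```

View pics/c10.png

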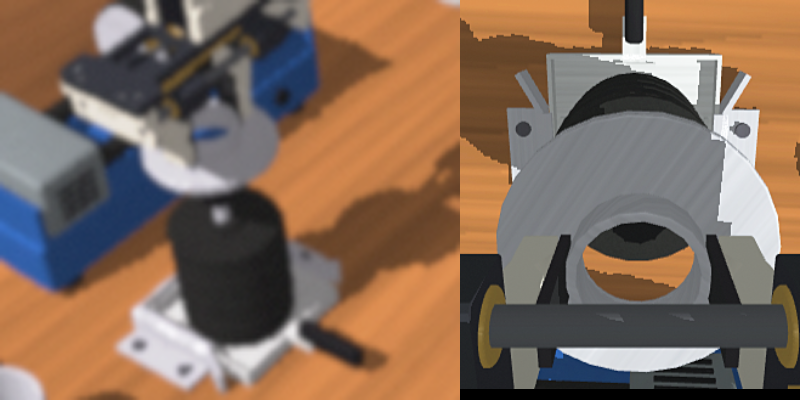

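The outer lid is held level at (210,150) in the side crop. The inner lid is seated on the barrel with its knob below at (222,210), about 56 mm of clearance. The tray is square in the runners.

```bash
python3 -c "
from station import *
print(job_done())"
```

```text
the job is handed in; nothing more can be done
None
```

I handed the job in with the tray pushed up against the back stop, the inner lid seated in the barrel mouth, and the outer lid held level about 56 mm above the knob; the hand-in returned no pass or fail result.

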